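Clasp the battery case shut

ROBOT

A 6-joint arm with a two-finger parallel gripper is mounted at the origin on the work surface. World frame = base frame: x ahead of the robot, y to its left, z up, the work surface at z = 0. Lengths are in m, angles in rad, forces in N, time in s.
With the tool pointing down it reaches from about 0.375 to 0.9 m from the base axis. Payload 3.1 kg.
Tool frame: the origin (TCP) lies between the finger pads; the fingertips stand 17 mm ahead of it and the grasp point (between the pads) lies 2 mm behind it; z points along the fingers, y is the line along which they close (so a half turn about z gives the same grasp; the last joint's range is limited). The gripper opens to 85 mm and grips with 20 to 120 N. Pads are 22 mm wide; open, the fingers measure 114 mm over their backs; the gripper's body (76 mm by 85 mm) begins 54 mm behind the grasp point. The pads swing forward as they close: fully open they stand 13 mm farther back than shut.
Start: joints at [-1.478, 0.527, 1.433, -0, 1.181, -0.178], TCP at [0.167, -0.602, 0.248] pointing down, gripper open.
Joint ranges: [-3.08, 3.08], [-0.75, 2.2], [0.22, 2.44], [-1.43, 4.57], [0, 2.65], [-2.85, 2.85]. Speed limits (rad/s): [2.79, 2.79, 3.14, 3.14, 3.14, 3.14].

INTERFACE

Orientations are given as a unit quaternion [x, y, z, w].
In Python, from station import sense, vision, order gives the robot as it stands.
- The arm moves only by the shell command python3 -m crank 'ROWS' [OPENING] [FORCE]. ROWS is JSON, a list of rows, each an object with "dp": the shift along the world's x, y, z in units of 30 mm (1.0 is 30 mm), a list of three; "angular": the turn, a rotation vector about the world's x, y, z in degrees, a list of three. In form: [{"dp": [dx, dy, dz], "angular": [ax, ay, az]}, ...]. A call has 1 to 20 rows; each row shifts and turns the commanded pose from where the row before left it; what a row does not reach is not made up. A row lasts 1/10 s, in which the tool goes at most 50 mm and 8.59 degrees, less where a joint would pass 70% of its speed; a pose out of reach is approached as far as the arm can. A call is refused whole if a number of a shift passes 1 or a number of a turn 8.59, either way. A call with a gripper value outside its range is refused whole. OPENING is the closure, from 0 (fully open) to 1 (shut), set as the call begins (- or left out, the last holds). The fingers move at their own pace and stop on an object; FORCE is the grip in N (left out, the last holds). Time passes only in rows, so rows that do not move let the fingers close. It gives the time, the measured TCP pose, the force, the opening and the grip force at its end, in the units of the state.
- sense(): the state, without advancing time (a new reading comes with each control period).
- vision.snapshot(name): name is "scene" or "top" or "wrist"; returns a dict with "image" (384x512x3 uint8, blue, green, red), "range_z" (384x512 float32, m along the optical axis (not along the pixel's ray), 0 where there is no reading), "mtx" (3x3 intrinsics, pixels), "pose" (4x4, takes a point from camera to world coordinates); the wrist camera has in their place "mount" (4x4, takes a point from camera to tool coordinates, whose origin is the TCP and whose axes are the flange's). Camera axes: x right, y down, z forward; pixel columns grow to the right and rows downward; lengths in m; the calibration is good to about 2 mm. A picture is of the moment at which its call begins: read the wrist's pose just before it.
- order.sign_off(): hands the job in; it is judged then, once.
The state is a dict: "t": time; "q": joint angles; "qd": joint speeds; "tau": joint torques, N m; "tcp_pos": TCP position; "tool_rot": TCP orientation; "force": force on the tool from outside, world axes, zero at the start; "ft_torque": the same for the moment, N m; "finger_gap": opening from 0.0 (shut) to 1.0 (fully open); "gripper_force": force on a finger pad.
Only numpy, scipy, OpenCV 4.12 (cv2) and the standard library are available. Lean on these libraries where they do the work, as an engineer would, in place of code of your own. Each camera call takes 0.05 s, during which the arm holds its last target. There are 200 camera calls.

TASK

Clasp the black battery case shut: take the draw latch's wire loop by its red roller, swing it over the hook-shaped keeper on the lid and draw it back until its bar is seated under the hook. Then press the red lever pad down over centre until it lies flat on its rest, finishing with a firm push of about 10 to 15 N. Go by feel: never push the pad, or pull the loop against the keeper while the lever is still up, with more than 18 N. Leave everything else where it stands.

Things in the scene. Friction and masses are not known exactly. Their poses are not given: they have to be found in the camera images.
- case: Black plastic battery case, fixed. Origin: on the console. +x from latch to lid hinge, z up. Body x -135 to 105, y -65 to 65 mm. Latch deck (x below -4) 45 mm high; grey lid behind it, top about 78 mm high. The latch moves in the plane y = 0: lever axis at x -55, z 63 mm; keeper seat at x 5, z 86.5 with the lid shut. Latch parts pass one another freely, but the loop's bar touches keeper and lid.
- lid: Grey hinged lid with the keeper on it, 109 x 130 x 18 mm; origin on its hinge line, axes as the case's when shut. At the start it rests on a springy gasket, tilted up about 0.043 rad (keeper about 4.5 mm high); it can be pressed down, and the closed latch draws it shut (axes parallel to the case's).
- keeper_seat (a point): Final place of the loop bar's centre in the steel keeper on the lid's latch-side edge; axes as the case's. A hook 14 mm wide in y, mouth open to +x (away from the lever): post face 3 mm to -x; lip overhead, underside 7 mm and top 11 mm above, ending 7 mm to +x; floor 3 mm below, reaching 21 mm to +x. The bar must come down 10 mm or more to +x of the seat, then be drawn to -x under the lip.
- loop: Steel wire loop: two side wires 36 mm apart, 77 mm from pin to cross bar. Origin at the pin, x from pin to bar, z to the side that is up when hooked. Stretches at 5 N per mm, up to 12 mm. Swings about y with stiff friction (0.03 N m), staying where it is left. At the start it stands up, x axis 80 to 130 degrees from the case's +x (90 = straight up, more = leaning away from the keeper).
- loop_pin (a point): Pin joining loop and lever, 20 mm from the lever's axis. With the lever flat it lies 15 mm to -x of and 13 mm below the axis; it turns with the lever.
- loop_bar (a point): Centre of the loop's cross bar (round, 6 mm thick, 42 mm long in y).
- loop_roller (a point): Centre of the red finger roller beyond the bar: diameter 14 mm, 18 mm long in y, to be pinched on its two end faces (fingers closing along the case's y) from above. It spins freely on its axle, so the loop can turn while the roller is held. It is 22 mm farther out along the loop than the bar and 12 mm to the loop's z side.
- lever (a joint): Lever angle (rad). 0 = level, pointing to -x (away from the keeper); 1.57 = upright; stop at 2.4; starts at 1.68 to 2.08. Friction 0.05 N m. Drawing the loop back turns it (3 to 5 N), to about 1.5 once seated. From there, pressing it stretches the loop (up to 6 N at the pad); below 0.35 it is over centre and falls flat onto a rubber rest of unknown height: flat is 0 to 0.13, to be felt.
- lever_axis (a point): The lever's hinge axis (along y). It is fixed on the case.
- pad_point (a point): Point on the outer (when flat: upper) face of the red pad, 58 mm out from the lever axis; that face lies 7 mm beside the lever's centre line (above it when flat, on the +x side when upright). The pad covers 33 to 75 mm from the axis and is 26 mm wide in y.
- lever_pad: The red pad on the lever, with which the lever is pressed; its rubber gives 0.5 mm. Origin on the lever axis; its x axis points from the pad to the axis, z out of the pad's face.
- bowl: Glass bowl, 120 mm across, 60 mm high. Bystander.
- cup: Stainless steel cup, 76 mm across, 100 mm high. Bystander.
- ball: White ceramic sphere, 80 mm, with a small flat foot. Bystander.
- controller: Blue game controller leaning in a dark steel bookend (one piece), 100 x 140 x 130 mm. Bystander.
- remote: Black remote control, 170 x 45 x 18 mm. Bystander.
- coasters: Stack of cork coasters, 96 mm across, 18 mm high. Bystander.

How it is judged:
By the outcome, as a careful person would: the job done as asked, in the order asked, and still so for the second after the job is handed in, with the robot touching nothing.
It also fails if it takes over 66 s, if anything falls off the work surface, if the arm or the gripper's body presses on something with over 40 N, if the wrist force passes 120 N, or if a joint passes its speed limit or range.

## Working session

There is one attempt and no reset: what is moved stays moved. The work goes in short steps, Python scripts to look and compute and a shell command to move; the robot and the scene stay as the last step left them, time stands still between calls to the robot, and variables do not carry over. Pictures are saved under pics/ and viewed, at most 10 in all, crops included, and the job is handed in when it is done.

```bash
ls; mkdir -p pics
python3 - <<'E'
from station import sense, vision
import cv2,numpy as np
s=sense();print(s)
for n in("scene","top"):
    d=vision.snapshot(n);cv2.imwrite(f"pics/{n}0.png",d["image"]);np.savez(f"pics/{n}0.npz",**d);print(n,d["mtx"].round(1).tolist(),d["pose"].round(4).tolist())
E
```

```text
pics
{'t': 0.0, 'q': array([-1.47847762e+00,  5.28464977e-01,  1.43390874e+00, -8.64966579e-06,
        1.18139665e+00, -1.78491513e-01]), 'qd': array([ 0.00029306, -0.00087949,  0.000437  ,  0.00052406,  0.00114144,
       -0.00017088]), 'tau': array([-6.01310830e-05, -4.42344189e+01, -1.78025347e+01, -3.46923534e-04,
        8.30892037e-03,  6.74637988e-06]), 'tcp_pos': array([ 0.1671625 , -0.60152217,  0.24733226]), 'tool_rot': array([ 9.90845916e-01,  1.34993276e-01,  4.29048660e-05, -1.08801900e-03]), 'force': array([ 0.15855115, -0.02831257, -0.61193597]), 'ft_torque': array([-0.06200719, -0.0214995 ,  0.02800322]), 'gripper_force': 0.0, 'finger_gap': 1.002053382450983}
scene [[476.0, 0.0, 257.3], [0.0, 476.0, 197.7], [0.0, 0.0, 1.0]] [[-0.3906, 0.7115, -0.5842, 1.456], [0.9204, 0.2881, -0.2645, 0.3873], [-0.0199, -0.641, -0.7673, 1.2526], [0.0, 0.0, 0.0, 1.0]]
top [[480.5, 0.0, 256.5], [0.0, 480.5, 188.0], [0.0, 0.0, 1.0]] [[0.0112, -0.9882, 0.1527, 0.2694], [-0.9999, -0.0121, -0.0049, -0.0083], [0.0067, -0.1526, -0.9883, 1.967], [0.0, 0.0, 0.0, 1.0]]
```

View pics/scene0.png

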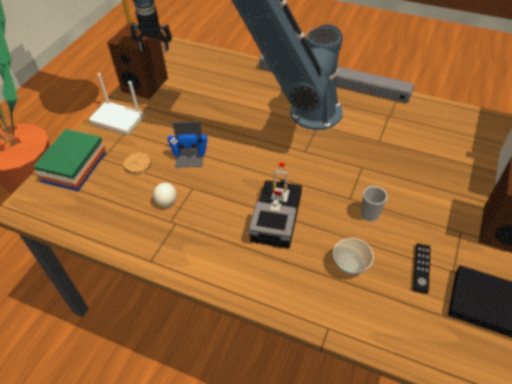

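View pics/top0.png

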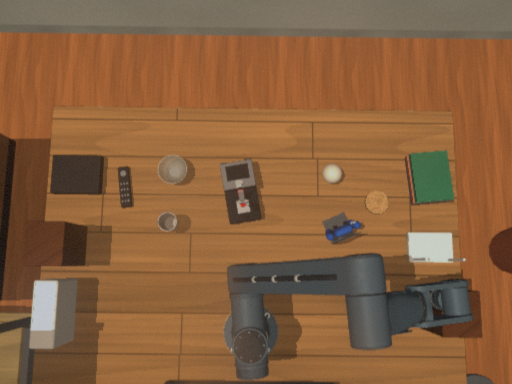

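The case is near top px (240,190), with its latch facing the robot and the lid away from it. The red roller and pad are at scene px (281,166) and (278,190). I'll measure it with the range data.

```bash
cat > h.py <<'E'
import numpy as np,cv2
def cloud(d,pose):
    v,u=np.indices(d["range_z"].shape);z=d["range_z"];K=d["mtx"]
    p=np.stack([(u-K[0,2])/K[0,0]*z,(v-K[1,2])/K[1,1]*z,z],-1)
    return p@pose[:3,:3].T+pose[:3,3]
def red(img):
    h=cv2.cvtColor(img,cv2.COLOR_BGR2HSV)
    return (((h[...,0]<8)|(h[...,0]>172))&(h[...,1]>150)&(h[...,2]>90)).astype(np.uint8)
E
python3 - <<'E'
from h import *
for n in("top","scene"):
    d=dict(np.load(f"pics/{n}0.npz"));P=cloud(d,d["pose"])
    near=(P[...,0]>.4)&(P[...,0]<.95)&(abs(P[...,1]-.06)<.16)&(d["range_z"]>0)
    for lo,hi in((.03,.095),(.062,.095),(.035,.055)):
        m=(near&(P[...,2]>lo)&(P[...,2]<hi)).astype(np.uint8)
        k,l,st,c=cv2.connectedComponentsWithStats(m)
        for i in range(1,k):
            if st[i,4]>60:
                q=P[l==i];r=cv2.minAreaRect((q[:,:2]*1000).astype(np.float32));print(n,lo,st[i].tolist(),np.round(r[0]),np.round(r[1]),round(r[2],1),'medz',np.median(q[:,2]).round(4))
    m=red(d["image"])*near.astype(np.uint8)
    k,l,st,c=cv2.connectedComponentsWithStats(m,connectivity=8)
    for i in range(1,k):
        if st[i,4]>3: print(n,'red',st[i].tolist(),c[i].round(1),np.median(P[l==i],0).round(4), P[l==i].min(0).round(3),P[l==i].max(0).round(3))
E
```

```text
top 0.03 [220, 159, 41, 66, 1863] [553.  48.] [248. 130.] 10.5 medz 0.056
top 0.062 [220, 159, 36, 33, 867] [615.  60.] [116. 130.] 10.8 medz 0.0798
top 0.035 [224, 187, 37, 37, 879] [497.  38.] [134. 130.] 10.6 medz 0.0436
top red [241, 203, 4, 4, 11] [242.6 204.4] [0.4841 0.0357 0.1829] [0.475 0.029 0.054] [0.504 0.04  0.193]
scene 0.03 [248, 179, 54, 66, 2387] [558.  47.] [250. 131.] 10.5 medz 0.0746
scene 0.062 [249, 202, 47, 39, 1320] [622.  59.] [119. 130.] 10.7 medz 0.0806
scene 0.035 [259, 180, 43, 31, 682] [492.  35.] [115. 130.] 10.2 medz 0.045
scene 0.035 [249, 234, 42, 10, 132] [671.  68.] [  9. 129.] 10.4 medz 0.042
scene red [279, 163, 5, 4, 16] [281.2 164.2] [0.4886 0.035  0.1835] [0.482 0.026 0.175] [0.492 0.04  0.188]
scene red [273, 190, 8, 5, 21] [276.6 192. ] [0.5447 0.0424 0.113 ] [0.484 0.006 0.042] [0.555 0.054 0.131]
```

Yaw is about 10.5° and the origin about (0.569, 0.050). The roller sits at case x ≈ -84, z ≈ 180 mm, which fits the loop length. Moving closer.

```bash
python3 -m crank '[{"dp":[1,1,0.25],"angular":[0,0,-0.5]},{"dp":[1,1,0.25],"angular":[0,0,-0.5]},{"dp":[1,1,0.25],"angular":[0,0,-0.5]},{"dp":[1,1,0.25],"angular":[0,0,-0.5]},{"dp":[1,1,0.25],"angular":[0,0,-0.5]},{"dp":[1,1,0.25],"angular":[0,0,-0.5]},{"dp":[1,1,0.25],"angular":[0,0,-0.5]},{"dp":[1,1,0.25],"angular":[0,0,-0.5]},{"dp":[1,1,0.25],"angular":[0,0,-0.5]},{"dp":[1,1,0.25],"angular":[0,0,-0.5]},{"dp":[0,1,0],"angular":[0,0,0]},{"dp":[0,1,0],"angular":[0,0,0]},{"dp":[0,1,0],"angular":[0,0,0]},{"dp":[0,1,0],"angular":[0,0,0]},{"dp":[0,1,0],"angular":[0,0,0]},{"dp":[0,1,0],"angular":[0,0,0]},{"dp":[0,1,0],"angular":[0,0,0]},{"dp":[0,1,0],"angular":[0,0,0]},{"dp":[0,0.5,0],"angular":[0,0,0]},{"dp":[0,0,0],"angular":[0,0,0]}]' 0.5
python3 - <<'E'
from station import sense, vision
from h import *
from scipy.spatial.transform import Rotation as R
s=sense();d=vision.snapshot("wrist");print(d["mount"].round(3).tolist(),s["tcp_pos"],s["tool_rot"],s["force"])
T=np.eye(4);T[:3,:3]=R.from_quat(s["tool_rot"]).as_matrix();T[:3,3]=s["tcp_pos"]
d["pose"]=T@d["mount"];np.savez("pics/w1.npz",**d);cv2.imwrite("pics/w1.png",d["image"])
E
```

```text
t: 2.1
tcp_pos: [0.4665, -0.0453, 0.323]
tool_rot: [0.996, 0.093, -0.001, -0.0]
force: [0.1, -0.4, 0.5]
finger_gap: 0.501
gripper_force: 0.0
[[-0.0, -0.963, -0.269, 0.069], [1.0, -0.0, -0.0, 0.0], [0.0, -0.269, 0.963, -0.125], [0.0, 0.0, 0.0, 1.0]] [ 0.46648909 -0.04530929  0.323024  ] [ 9.95648156e-01  9.31894060e-02 -5.40301014e-04 -4.39333925e-04] [ 0.13337132 -0.37396699  0.50224759]
```

View pics/w1.png

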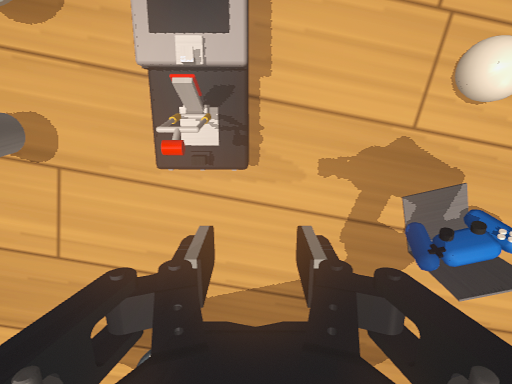

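The roller is at px (172,147), the pad's top edge at (182,75), and the keeper at (190,50).

```bash
cat >> h.py <<'E'
def report(d,O,yaw):
    P=cloud(d,d["pose"]);c,s=np.cos(yaw),np.sin(yaw);A=np.array([[c,s,0],[-s,c,0],[0,0,1]])
    Q=(P-np.array([*O,0]))@A.T*1000
    m=red(d["image"])*((abs(Q[...,1])<60)&(abs(Q[...,0])<150)).astype(np.uint8)
    k,l,st,ce=cv2.connectedComponentsWithStats(m)
    for i in range(1,k):
        if st[i,4]>15: q=Q[l==i];print('red px',ce[i].round(),st[i,4],'case mm med',np.median(q,0).round(1),'p2',np.percentile(q,3,0).round(1),'p98',np.percentile(q,97,0).round(1))
    return P,Q
E
python3 - <<'E'
from h import *
d=dict(np.load("pics/w1.npz"));O=(.569,.050);P,Q=report(d,O,np.radians(10.5))
z=P[...,2];ok=d["range_z"]>0
# deck: fit edges
m=ok&(abs(z-.045)<.006)&(abs(Q[...,1])<90)&(abs(Q[...,0])<160)
r=cv2.minAreaRect((P[m][:,:2]*1000).astype(np.float32));print('deck',r,np.median(z[m]))
print('deck case',np.percentile(Q[m],[.5,99.5],0).round(1))
m=ok&(z>.07)&(z<.09)&(abs(Q[...,1])<90)&(Q[...,0]>-2)&(Q[...,0]<120)
print('lid',np.percentile(Q[m],[.5,99.5],0).round(1))
e=Q[m];
for x0 in (5,15,25,35): 
    b=e[abs(e[:,0]-x0)<4]; print(x0,len(b),np.percentile(b[:,1],[1,99]).round(1) if len(b) else '')
m=ok&(z>.091)&(z<.11)&(abs(Q[...,1])<12)&(Q[...,0]>-10)&(Q[...,0]<30)
if m.sum(): print('keeper top',m.sum(),np.percentile(Q[m],[2,50,98],0).round(1))
E
```

```text
red px [187.  80.] 142 case mm med [-19.9  -7.5 127.4] p2 [-35.1 -12.6  56.8] p98 [-17.8  11.9 129.7]
red px [172. 147.] 346 case mm med [-84.4  -1.  184.4] p2 [-91.   -8.8 175.9] p98 [-78.7   8.7 186.4]
deck ((536.8294067382812, 44.41465759277344), (207.5907745361328, 129.69314575195312), 10.34033489227295) 0.04486929035096887
deck case [[-133.1  -64.5   39.6]
 [  10.8   63.5   50.3]]
lid [[ -1.5 -64.3  76.7]
 [ 62.9  63.2  88.5]]
5 721 [-63.9  62.5]
15 816 [-63.2  62.5]
25 850 [-63.2  62.5]
35 911 [-63.3  62.5]
keeper top 246 [[-3.000e+00 -6.700e+00  9.230e+01]
 [ 4.000e+00 -1.000e-01  1.014e+02]
 [ 1.300e+01  6.800e+00  1.031e+02]]
```

```bash
python3 -m crank '[{"dp":[0.22,0.88,-0.4],"angular":[0,0,0]},{"dp":[0.22,0.88,-0.4],"angular":[0,0,0]},{"dp":[0.21,0.88,-0.6],"angular":[0,0,0]},{"dp":[0,0,-1],"angular":[0,0,0]},{"dp":[0,0,0],"angular":[0,0,0]},{"dp":[0,0,0],"angular":[0,0,0]}]' 0.5
cat > look.py <<'E'
import sys
from station import sense, vision
from h import *
from scipy.spatial.transform import Rotation as R
s=sense();d=vision.snapshot("wrist")
T=np.eye(4);T[:3,:3]=R.from_quat(s["tool_rot"]).as_matrix();T[:3,3]=s["tcp_pos"]
d["pose"]=T@d["mount"];cv2.imwrite(f"pics/{sys.argv[1]}.png",d["image"])
O=np.array([.569,.0496,0]);a=np.radians(10.4);c,n=np.cos(a),np.sin(a)
P,Q=report(d,O[:2],a)
print('tcp case mm',(np.array([[c,n,0],[-n,c,0],[0,0,1]])@(s["tcp_pos"]-O)*1000).round(1),'F',s["force"].round(1),s["t"])
E
python3 look.py w2
```

```text
t: 2.75
tcp_pos: [0.4869, 0.031, 0.2512]
tool_rot: [0.996, 0.091, -0.001, 0.0]
force: [0.2, 0.1, 0.9]
finger_gap: 0.501
gripper_force: 0.0
red px [250. 115.] 204 case mm med [-2.050e+01  1.000e-01  1.278e+02] p2 [-35.7 -14.6  44.9] p98 [-18.1  12.9 129.6]
red px [249. 209.] 489 case mm med [-82.9   0.5 184.5] p2 [-90.1  -7.8 178.9] p98 [-78.5   8.7 186.2]
tcp case mm [-84.2  -3.4 251.2] F [0.2 0.1 0.9] 2.75
```

```bash
python3 -m crank '[{"dp":[-0.02,0.12,-0.3],"angular":[0,0,0]},{"dp":[0,0,-0.6],"angular":[0,0,0]},{"dp":[0,0,-0.6],"angular":[0,0,0]},{"dp":[0,0,-0.5],"angular":[0,0,0]},{"dp":[0,0,-0.3],"angular":[0,0,0]},{"dp":[0,0,0],"angular":[0,0,0]},{"dp":[0,0,0],"angular":[0,0,0]}]' 0.5
python3 look.py w3
```

```text
t: 3.5
tcp_pos: [0.4866, 0.0354, 0.1828]
tool_rot: [0.996, 0.091, 0.001, 0.0]
force: [0.3, -0.1, 0.2]
finger_gap: 0.503
gripper_force: 0.0
red px [255. 118.] 374 case mm med [-19.9   0.8 128. ] p2 [-35.9 -12.4  93.4] p98 [-17.6  12.8 129.5]
red px [256. 258.] 1075 case mm med [-82.4   0.2 184.3] p2 [-90.   -7.8 178.1] p98 [-78.4   8.3 186.1]
tcp case mm [-83.6   0.9 182.8] F [ 0.3 -0.1  0.2] 3.5
```

View pics/w3.png

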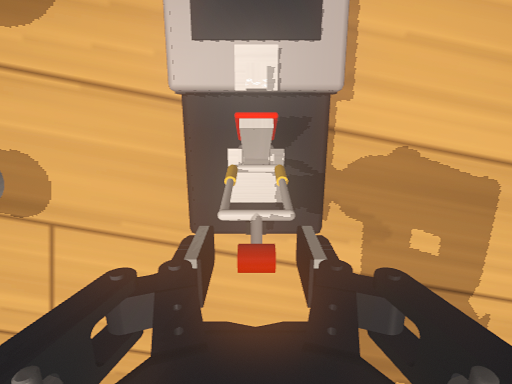

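The roller (256,258) is centred between the pads, so I'll close on it.

```bash
python3 -m crank '[{"dp":[0,0,0],"angular":[0,0,0]},{"dp":[0,0,0],"angular":[0,0,0]},{"dp":[0,0,0],"angular":[0,0,0]},{"dp":[0,0,0],"angular":[0,0,0]},{"dp":[0,0,0],"angular":[0,0,0]},{"dp":[0,0,0],"angular":[0,0,0]}]' 1 45
python3 look.py w4
python3 - <<'E'
import numpy as np
# roller path: lever a goes 2.0->2.4 while loop angle th 97->~
c,s=np.cos(np.radians(10.4)),np.sin(np.radians(10.4));prev=None
for a,th in [(2.0,97),(2.05,85),(2.1,70),(2.2,55),(2.3,40),(2.38,30),(2.38,20),(2.38,14),(2.38,9)]:
    pin=np.array([-55,63])+15*np.array([-np.cos(a),np.sin(a)])-13*np.array([np.sin(a),np.cos(a)])
    t=np.radians(th);d=np.array([np.cos(t),np.sin(t)]);z=np.array([-d[1],d[0]])
    bar=pin+77*d;r=bar+22*d+12*z
    if prev is not None: D=(r-prev)/30; print(th,'pin',pin.round(1),'bar',bar.round(1),'rol',r.round(1),'dp',(D[0]*c).round(2),(D[0]*s).round(2),D[1].round(2))
    prev=r
E
```

```text
t: 4.15
tcp_pos: [0.4865, 0.0354, 0.183]
tool_rot: [0.996, 0.092, 0.001, 0.0]
force: [-1.6, -1.3, 5.9]
finger_gap: 0.196
gripper_force: 45.8
red px [255. 118.] 376 case mm med [-20.1   0.8 128. ] p2 [-36.2 -15.9  45.4] p98 [-17.8  12.8 129.5]
red px [255. 258.] 1060 case mm med [-82.6   0.7 184.3] p2 [-90.3  -7.3 178.4] p98 [-78.6   8.8 186.4]
tcp case mm [-83.8   0.9 183. ] F [-1.6 -1.3  5.9] 4.15
85 pin [-59.6  82.3] bar [-52.9 159. ] rol [-62.9 182. ] dp 0.71 0.13 0.1
70 pin [-58.6  82.5] bar [-32.3 154.9] rol [-36.1 179.6] dp 0.88 0.16 -0.08
55 pin [-56.7  82.8] bar [-12.5 145.9] rol [ -9.7 170.8] dp 0.86 0.16 -0.3
40 pin [-54.7  82.8] bar [  4.3 132.3] rol [ 13.4 155.7] dp 0.76 0.14 -0.5
30 pin [-53.1  82.8] bar [ 13.6 121.3] rol [ 26.6 142.7] dp 0.43 0.08 -0.43
20 pin [-53.1  82.8] bar [ 19.2 109.1] rol [ 35.8 127.9] dp 0.3 0.06 -0.49
14 pin [-53.1  82.8] bar [ 21.6 101.4] rol [ 40.  118.4] dp 0.14 0.03 -0.32
9 pin [-53.1  82.8] bar [22.9 94.8] rol [ 42.8 110.1] dp 0.09 0.02 -0.28
```

```bash
python3 -m crank '[{"dp":[0.24,0.04,0.05],"angular":[0,0,0]},{"dp":[0.24,0.04,0.03],"angular":[0,0,0]},{"dp":[0.24,0.04,0.01],"angular":[0,0,0]},{"dp":[0.3,0.05,-0.01],"angular":[0,0,0]},{"dp":[0.29,0.05,-0.03],"angular":[0,0,0]},{"dp":[0.29,0.06,-0.05],"angular":[0,0,0]},{"dp":[0.29,0.05,-0.08],"angular":[0,0,0]},{"dp":[0.29,0.05,-0.1],"angular":[0,0,0]},{"dp":[0.28,0.06,-0.12],"angular":[0,0,0]},{"dp":[0,0,0],"angular":[0,0,0]}]' 1 45
python3 look.py w5
```

```text
t: 5.2
tcp_pos: [0.5609, 0.0489, 0.1723]
tool_rot: [0.996, 0.092, -0.0, 0.0]
force: [2.0, -0.7, 3.2]
finger_gap: 0.195
gripper_force: 45.3
red px [255. 236.] 33 case mm med [-17.6   0.7 126.8] p2 [-18.1  -8.3 125.8] p98 [1.000e-01 1.000e+01 1.651e+02]
red px [255. 257.] 1043 case mm med [ -6.8   0.5 173.5] p2 [-14.   -7.5 167.2] p98 [ -3.    8.6 175.8]
tcp case mm [ -8.1   0.7 172.3] F [ 2.  -0.7  3.2] 5.2
```

```bash
python3 -m crank '[{"dp":[0.26,0.05,-0.14],"angular":[0,0,0]},{"dp":[0.26,0.05,-0.17],"angular":[0,0,0]},{"dp":[0.24,0.04,-0.19],"angular":[0,0,0]},{"dp":[0.22,0.04,-0.21],"angular":[0,0,0]},{"dp":[0.21,0.04,-0.22],"angular":[0,0,0]},{"dp":[0.15,0.03,-0.24],"angular":[0,0,0]},{"dp":[0.15,0.03,-0.25],"angular":[0,0,0]},{"dp":[0,0,0],"angular":[0,0,0]}]' 1 45
python3 look.py w6
```

```text
t: 6.05
tcp_pos: [0.6055, 0.0573, 0.1297]
tool_rot: [0.996, 0.092, 0.0, -0.0]
force: [1.6, -1.0, -0.6]
finger_gap: 0.194
gripper_force: 45.0
red px [255. 257.] 1051 case mm med [ 38.7   0.8 130.8] p2 [ 31.3  -7.2 124.1] p98 [ 42.4   8.8 133. ]
red px [256. 308.] 359 case mm med [-1.400e+00  1.000e-01  1.146e+02] p2 [ -4.  -11.5 112.2] p98 [  0.   11.8 116.1]
tcp case mm [ 37.3   1.  129.7] F [ 1.6 -1.  -0.6] 6.05
```

View pics/w6.png

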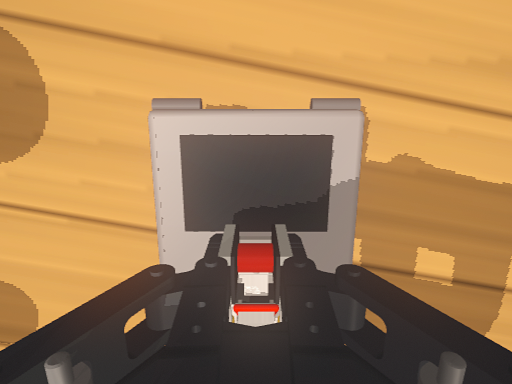

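```bash
python3 -m crank '[{"dp":[0.07,0.01,-0.15],"angular":[0,0,0]},{"dp":[0.06,0.01,-0.15],"angular":[0,0,0]},{"dp":[0.05,0.01,-0.15],"angular":[0,0,0]},{"dp":[0.03,0.01,-0.15],"angular":[0,0,0]},{"dp":[0,0,0],"angular":[0,0,0]},{"dp":[0,0,0],"angular":[0,0,0]}]' 1 45
python3 look.py w7
```

```text
t: 6.7
tcp_pos: [0.6115, 0.0584, 0.1128]
tool_rot: [0.996, 0.092, 0.001, 0.0]
force: [2.3, -0.8, 0.4]
finger_gap: 0.194
gripper_force: 45.1
red px [255. 257.] 1058 case mm med [ 44.9   0.7 113.9] p2 [ 37.6  -7.3 106.9] p98 [ 48.6   8.7 116. ]
tcp case mm [ 43.4   0.9 112.8] F [ 2.3 -0.8  0.4] 6.7
```

```bash
python3 -m crank '[{"dp":[0,0,-0.06],"angular":[0,0,0]},{"dp":[-0.06,-0.01,0],"angular":[0,0,0]},{"dp":[-0.06,-0.01,0.01],"angular":[0,0,0]},{"dp":[-0.06,-0.01,0],"angular":[0,0,0]},{"dp":[-0.06,-0.01,0],"angular":[0,0,0]},{"dp":[-0.06,-0.02,0.01],"angular":[0,0,0]},{"dp":[0,0,0],"angular":[0,0,0]}]' 1 45
python3 look.py w8
```

```text
t: 7.45
tcp_pos: [0.6035, 0.0567, 0.1124]
tool_rot: [0.996, 0.091, 0.002, 0.0]
force: [4.3, 0.1, 1.3]
finger_gap: 0.198
gripper_force: 45.2
red px [255. 258.] 1095 case mm med [ 36.6   0.5 113.6] p2 [ 28.4  -7.5 106.5] p98 [ 40.4   8.6 116.4]
tcp case mm [ 35.2   0.8 112.4] F [4.3 0.1 1.3] 7.45
```

```bash
python3 -m crank '[{"dp":[0,0,-0.04],"angular":[0,0,0]},{"dp":[0,0,-0.03],"angular":[0,0,0]},{"dp":[0,0,0],"angular":[0,0,0]},{"dp":[0,0,0],"angular":[0,0,0]}]' 1 45
python3 look.py w9
```

```text
t: 7.9
tcp_pos: [0.6019, 0.0565, 0.1093]
tool_rot: [0.996, 0.092, -0.0, 0.0]
force: [4.9, 0.0, 2.2]
finger_gap: 0.195
gripper_force: 45.2
red px [255. 258.] 1095 case mm med [ 35.    0.7 110.4] p2 [ 27.   -7.3 103.6] p98 [ 39.    8.7 112.9]
tcp case mm [ 33.7   0.9 109.3] F [4.9 0.  2.2] 7.9
```

```bash
python3 -m crank '[{"dp":[-0.06,-0.01,0.01],"angular":[0,0,0]},{"dp":[-0.06,-0.01,0.01],"angular":[0,0,0]},{"dp":[0,0,0],"angular":[0,0,0]}]' 1 45; python3 look.py w10;  python3 -m crank '[{"dp":[-0.04,-0.01,0.01],"angular":[0,0,0]},{"dp":[0,0,0],"angular":[0,0,0]}]' 1 45; python3 look.py w11
```

```text
t: 8.25
tcp_pos: [0.5981, 0.0559, 0.1101]
tool_rot: [0.996, 0.092, -0.0, 0.0]
force: [4.2, -1.1, 1.6]
finger_gap: 0.195
gripper_force: 45.2
red px [255. 258.] 1064 case mm med [ 31.    0.7 111.2] p2 [ 22.8  -7.3 105.2] p98 [ 34.9   8.8 113.5]
tcp case mm [ 29.8   0.9 110.1] F [ 4.2 -1.1  1.6] 8.25
t: 8.5
tcp_pos: [0.5969, 0.0557, 0.1103]
tool_rot: [0.996, 0.092, -0.0, 0.0]
force: [3.8, -0.4, 1.9]
finger_gap: 0.194
gripper_force: 45.2
red px [255. 258.] 1067 case mm med [ 29.7   0.7 111.5] p2 [ 21.9  -7.3 105.6] p98 [ 33.7   8.7 113.7]
tcp case mm [ 28.6   0.9 110.3] F [ 3.8 -0.4  1.9] 8.5
```

```bash
python3 -m crank '[{"dp":[-0.06,-0.01,0.01],"angular":[0,0,0]},{"dp":[0,0,0],"angular":[0,0,0]}]' 1 45;  python3 -m crank '[{"dp":[-0.04,-0.01,0],"angular":[0,0,0]},{"dp":[0,0,0],"angular":[0,0,0]}]' 1 45; python3 look.py w12
```

```text
t: 8.75
tcp_pos: [0.5955, 0.0554, 0.1107]
tool_rot: [0.996, 0.092, 0.0, 0.0]
force: [5.0, -0.5, 1.3]
finger_gap: 0.199
gripper_force: 45.2
t: 8.95
tcp_pos: [0.5953, 0.0553, 0.1108]
tool_rot: [0.996, 0.091, 0.002, -0.0]
force: [6.5, -0.0, 0.2]
finger_gap: 0.192
gripper_force: 45.1
red px [255. 258.] 1066 case mm med [ 28.    0.6 112. ] p2 [ 20.3  -7.4 106. ] p98 [ 32.    8.6 114.2]
tcp case mm [ 26.9   0.8 110.8] F [ 6.5 -0.   0.2] 8.95
```

View pics/w12.png

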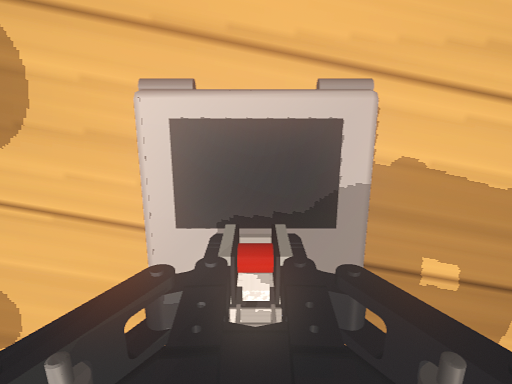

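```bash
python3 -m crank '[{"dp":[-0.03,-0.01,0],"angular":[0,0,0]},{"dp":[0,0,0],"angular":[0,0,0]},{"dp":[0,0,0],"angular":[0,0,0]}]' 1 45;  python3 -m crank '[{"dp":[-0.04,0,0],"angular":[0,0,0]},{"dp":[0,0,0],"angular":[0,0,0]},{"dp":[0,0,0],"angular":[0,0,0]}]' 1 45
python3 - <<'E'
from station import vision
import cv2
d=vision.snapshot("scene");cv2.imwrite("pics/s2.png",cv2.resize(d["image"][150:260,230:330],None,fx=6,fy=5.4,interpolation=cv2.INTER_CUBIC))
E
```

```text
t: 9.3
tcp_pos: [0.5953, 0.0552, 0.111]
tool_rot: [0.996, 0.091, 0.002, -0.0]
force: [7.6, 1.4, -0.5]
finger_gap: 0.199
gripper_force: 45.1
t: 9.6
tcp_pos: [0.5952, 0.0552, 0.1112]
tool_rot: [0.996, 0.091, 0.004, -0.0]
force: [9.4, 2.4, -1.8]
finger_gap: 0.194
gripper_force: 45.0
```

View pics/s2.png

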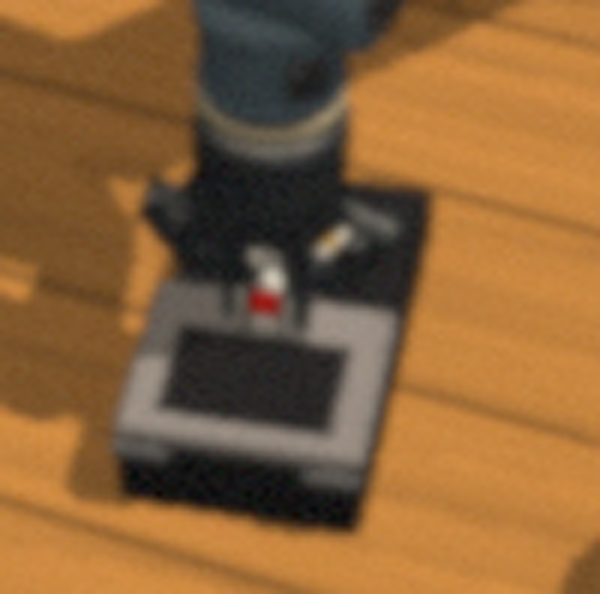

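The pull reached a hard stop at roller x ≈ 26 with the force up to 9 N, so the bar is seated against the post. I'll ease off, release, rise and check.

```bash
python3 -m crank '[{"dp":[0.05,0.01,0],"angular":[0,0,0]},{"dp":[0,0,0],"angular":[0,0,0]}]' 1 45; python3 -m crank '[{"dp":[0,0,0],"angular":[0,0,0]},{"dp":[0,0,0],"angular":[0,0,0]},{"dp":[0,0,0],"angular":[0,0,0]},{"dp":[0,0,0],"angular":[0,0,0]},{"dp":[0,0,0.3],"angular":[0,0,0]},{"dp":[0,0,1],"angular":[0,0,0]},{"dp":[-0.9,-0.18,1],"angular":[0,0,0]},{"dp":[-0.9,-0.18,1],"angular":[0,0,0]},{"dp":[-0.9,-0.18,1],"angular":[0,0,0]},{"dp":[0,0,0],"angular":[0,0,0]},{"dp":[0,0,0],"angular":[0,0,0]}]' 0.55 45; python3 look.py w13
```

```text
t: 9.85
tcp_pos: [0.5953, 0.0553, 0.1108]
tool_rot: [0.996, 0.092, 0.002, 0.0]
force: [7.5, 0.8, 0.3]
finger_gap: 0.195
gripper_force: 45.1
t: 10.95
tcp_pos: [0.5128, 0.0388, 0.2409]
tool_rot: [0.996, 0.091, 0.001, 0.0]
force: [0.1, 0.6, -0.7]
finger_gap: 0.448
gripper_force: 0.0
red px [254.  90.] 364 case mm med [2.500e+01 1.000e-01 1.122e+02] p2 [ 18.9  -8.  108.5] p98 [ 31.5   8.3 114.2]
red px [254. 188.] 578 case mm med [-5.470e+01  1.000e-01  1.241e+02] p2 [-58.7 -11.4  99.7] p98 [-52.1  11.7 138.2]
tcp case mm [-57.2  -0.5 240.9] F [ 0.1  0.6 -0.7] 10.95
```

View pics/w13.png

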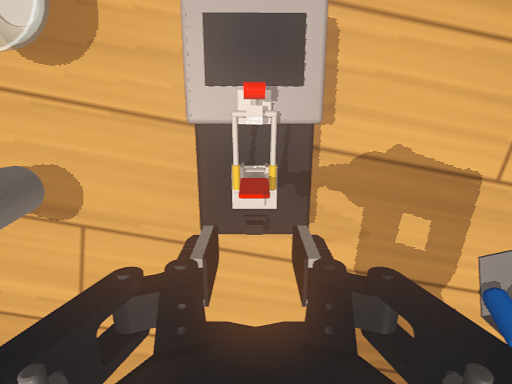

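The roller is at (25,107), so the bar is in the keeper, and the lever is at about 1.43 rad. Next I'll work out the pressing path, with the shut fingertips' leading edge on the pad.

```bash
cat > path.py <<'E'
import numpy as np
c,s=np.cos(np.radians(10.4)),np.sin(np.radians(10.4));prev=np.array([-57.2,240.9])
for a in [1.43,1.36,1.3,1.2,1.1,1.0,.9,.8,.7,.6,.5,.4,.3,.2,.1,0.05]:
    r=62+7*(1.43-a)/1.43
    C=np.array([-55,63])+r*np.array([-np.cos(a),np.sin(a)])+7*np.array([np.sin(a),np.cos(a)])
    T=C+[11,17]; D=(T-prev)/30;prev=T
    print(a,'C',C.round(1),'tcp',T.round(1),'dp',(D[0]*c).round(2),(D[0]*s).round(2),D[1].round(2))
E
python3 path.py
```

```text
1.43 C [-56.8 125.4] tcp [-45.8 142.4] dp 0.37 0.07 -3.28
1.36 C [-61.2 125.4] tcp [-50.2 142.4] dp -0.15 -0.03 0.0
1.3 C [-65.  125.2] tcp [-54.  142.2] dp -0.12 -0.02 -0.01
1.2 C [-71.3 124.4] tcp [-60.3 141.4] dp -0.21 -0.04 -0.03
1.1 C [-77.6 122.9] tcp [-66.6 139.9] dp -0.21 -0.04 -0.05
1.0 C [-83.7 120.7] tcp [-72.7 137.7] dp -0.2 -0.04 -0.07
0.9 C [-89.7 117.9] tcp [-78.7 134.9] dp -0.19 -0.04 -0.09
0.8 C [-95.3 114.6] tcp [-84.3 131.6] dp -0.19 -0.03 -0.11
0.7 C [-100.6  110.6] tcp [-89.6 127.6] dp -0.17 -0.03 -0.13
0.6 C [-105.6  106.1] tcp [-94.6 123.1] dp -0.16 -0.03 -0.15
0.5 C [-110.   101.1] tcp [-99.  118.1] dp -0.15 -0.03 -0.17
0.4 C [-114.    95.6] tcp [-103.   112.6] dp -0.13 -0.02 -0.18
0.3 C [-117.4   89.6] tcp [-106.4  106.6] dp -0.11 -0.02 -0.2
0.2 C [-120.3   83.4] tcp [-109.3  100.4] dp -0.09 -0.02 -0.21
0.1 C [-122.5   76.8] tcp [-111.5   93.8] dp -0.07 -0.01 -0.22
0.05 C [-123.3   73.4] tcp [-112.3   90.4] dp -0.03 -0.01 -0.11
```

```bash
python3 -m crank '[{"dp":[0.5,0.09,0],"angular":[0,0,0]},{"dp":[0.38,0.08,0],"angular":[0,0,0]},{"dp":[0,0,-0.5],"angular":[0,0,0]},{"dp":[0,0,-0.9],"angular":[0,0,0]},{"dp":[0,0,-0.9],"angular":[0,0,0]},{"dp":[0,0,-0.7],"angular":[0,0,0]},{"dp":[0,0,-0.28],"angular":[0,0,0]},{"dp":[-0.2,-0.03,0],"angular":[0,0,0]},{"dp":[0,0,0],"angular":[0,0,0]}]' 1 25; python3 look.py w14; python3 -m crank '[{"dp":[-0.1,-0.02,0],"angular":[0,0,0]},{"dp":[-0.1,-0.02,0],"angular":[0,0,0]},{"dp":[-0.1,-0.02,0],"angular":[0,0,0]},{"dp":[0,0,0],"angular":[0,0,0]}]'; python3 look.py w15
```

```text
t: 11.9
tcp_pos: [0.5324, 0.0432, 0.1411]
tool_rot: [0.996, 0.092, -0.001, -0.0]
force: [0.1, 0.3, -1.1]
finger_gap: -0.002
gripper_force: 0.0
red px [255. 119.] 901 case mm med [ 25.7   0.2 112.2] p2 [ 19.   -8.  108.7] p98 [ 31.6   8.5 113.9]
tcp case mm [-37.2   0.3 141.1] F [ 0.1  0.3 -1.1] 11.9
t: 12.35
tcp_pos: [0.5239, 0.0412, 0.1418]
tool_rot: [0.996, 0.092, 0.001, 0.0]
force: [0.6, -0.2, 0.5]
finger_gap: -0.003
gripper_force: 0.1
red px [254. 103.] 941 case mm med [ 25.    0.3 112.1] p2 [ 18.5  -7.9 108.5] p98 [ 31.3   8.5 113.8]
tcp case mm [-4.580e+01 -1.000e-01  1.418e+02] F [ 0.6 -0.2  0.5] 12.35
```

Now at the contact position. I'll press along the arc in stages.

```bash
python3 -m crank '[{"dp":[-0.15,-0.03,0],"angular":[0,0,0]},{"dp":[-0.12,-0.02,0],"angular":[0,0,0]},{"dp":[0,0,0],"angular":[0,0,0]}]'; python3 -m crank '[{"dp":[-0.1,-0.02,-0.01],"angular":[0,0,0]},{"dp":[-0.11,-0.02,-0.02],"angular":[0,0,0]},{"dp":[-0.1,-0.02,-0.02],"angular":[0,0,0]},{"dp":[-0.11,-0.02,-0.03],"angular":[0,0,0]},{"dp":[0,0,0],"angular":[0,0,0]}]'; python3 look.py w16
```

```text
t: 12.7
tcp_pos: [0.5158, 0.0397, 0.1413]
tool_rot: [0.996, 0.092, 0.0, 0.0]
force: [1.6, 0.7, -0.6]
finger_gap: -0.002
gripper_force: 0.8
t: 13.2
tcp_pos: [0.5029, 0.0372, 0.1388]
tool_rot: [0.996, 0.092, -0.0, 0.0]
force: [3.5, 0.7, -0.3]
finger_gap: 0.001
gripper_force: 1.1
red px [254.  61.] 1099 case mm med [ 22.9   0.2 109.4] p2 [ 16.7  -8.1 105.2] p98 [ 29.9   8.5 111.3]
red px [253. 224.] 360 case mm med [-65.4   0.8  99.7] p2 [-68.6 -11.9  96.2] p98 [-63.7  12.2 107.8]
tcp case mm [-67.2  -0.2 138.8] F [ 3.5  0.7 -0.3] 13.2
```

```bash
python3 -m crank '[{"dp":[-0.1,-0.02,-0.03],"angular":[0,0,0]},{"dp":[-0.1,-0.02,-0.04],"angular":[0,0,0]},{"dp":[-0.1,-0.02,-0.04],"angular":[0,0,0]},{"dp":[-0.09,-0.02,-0.05],"angular":[0,0,0]},{"dp":[0,0,0],"angular":[0,0,0]}]'; python3 -m crank '[{"dp":[-0.1,-0.02,-0.05],"angular":[0,0,0]},{"dp":[-0.09,-0.01,-0.06],"angular":[0,0,0]},{"dp":[-0.09,-0.02,-0.06],"angular":[0,0,0]},{"dp":[-0.08,-0.01,-0.07],"angular":[0,0,0]},{"dp":[0,0,0],"angular":[0,0,0]}]'; python3 look.py w17
```

```text
t: 13.75
tcp_pos: [0.4909, 0.0349, 0.1338]
tool_rot: [0.996, 0.092, -0.0, -0.0]
force: [3.0, 0.9, 0.3]
finger_gap: -0.001
gripper_force: 1.2
t: 14.25
tcp_pos: [0.4799, 0.0331, 0.1265]
tool_rot: [0.996, 0.092, -0.001, -0.0]
force: [2.4, 0.4, -0.2]
finger_gap: -0.002
gripper_force: 1.1
red px [254.  11.] 978 case mm med [ 17.7   0.3 109.7] p2 [ 14.4  -8.1 104.8] p98 [ 21.5   8.6 111.9]
red px [254. 217.] 1043 case mm med [-81.7   0.2  94.8] p2 [-88.7 -12.1  89.8] p98 [-76.6  12.3 101.2]
tcp case mm [-90.7  -0.2 126.5] F [ 2.4  0.4 -0.2] 14.25
```

```bash
python3 -m crank '[{"dp":[-0.08,-0.01,-0.07],"angular":[0,0,0]},{"dp":[-0.08,-0.02,-0.08],"angular":[0,0,0]},{"dp":[-0.08,-0.01,-0.08],"angular":[0,0,0]},{"dp":[-0.07,-0.02,-0.09],"angular":[0,0,0]},{"dp":[0,0,0],"angular":[0,0,0]}]'; python3 -m crank '[{"dp":[-0.07,-0.01,-0.09],"angular":[0,0,0]},{"dp":[-0.06,-0.01,-0.09],"angular":[0,0,0]},{"dp":[-0.06,-0.01,-0.1],"angular":[0,0,0]},{"dp":[-0.05,-0.01,-0.1],"angular":[0,0,0]},{"dp":[0,0,0],"angular":[0,0,0]}]'; python3 look.py w18
```

```text
t: 14.8
tcp_pos: [0.4701, 0.0315, 0.1167]
tool_rot: [0.996, 0.092, -0.001, -0.0]
force: [1.9, -0.7, 1.2]
finger_gap: 0.003
gripper_force: 0.8
t: 15.3
tcp_pos: [0.4626, 0.0304, 0.1051]
tool_rot: [0.996, 0.092, -0.002, -0.0]
force: [-0.4, 0.3, -0.3]
finger_gap: 0.002
gripper_force: 0.0
red px [255. 212.] 1571 case mm med [-93.7   0.2  81.2] p2 [-104.1  -12.2   77.9] p98 [-85.8  12.5  84.4]
tcp case mm [-108.1    0.3  105.1] F [-0.4  0.3 -0.3] 15.3
```

```bash
python3 -m crank '[{"dp":[-0.05,-0.01,-0.1],"angular":[0,0,0]},{"dp":[-0.05,-0.01,-0.1],"angular":[0,0,0]},{"dp":[0,0,0],"angular":[0,0,0]}]'; python3 look.py w19;  python3 -m crank '[{"dp":[-0.03,-0.01,-0.07],"angular":[0,0,0]},{"dp":[0,0,0],"angular":[0,0,0]}]';  python3 -m crank '[{"dp":[-0.03,0,-0.07],"angular":[0,0,0]},{"dp":[0,0,0],"angular":[0,0,0]}]'; python3 look.py w20
```

```text
t: 15.65
tcp_pos: [0.4604, 0.0297, 0.0993]
tool_rot: [0.996, 0.092, -0.001, -0.0]
force: [-0.1, 0.2, -0.1]
finger_gap: -0.002
gripper_force: 0.0
red px [254. 212.] 1540 case mm med [-96.6   0.4  73.7] p2 [-107.9  -12.1   71.7] p98 [-88.2  12.4  75.3]
tcp case mm [-110.4    0.    99.3] F [-0.1  0.2 -0.1] 15.65
t: 15.9
tcp_pos: [0.4601, 0.0293, 0.0975]
tool_rot: [0.996, 0.092, -0.0, -0.0]
force: [0.6, 0.3, 0.5]
finger_gap: 0.001
gripper_force: 0.0
t: 16.1
tcp_pos: [0.4591, 0.0294, 0.0954]
tool_rot: [0.996, 0.092, -0.0, -0.0]
force: [-1.0, -0.0, -0.2]
finger_gap: -0.002
gripper_force: 0.0
red px [254. 212.] 1587 case mm med [-96.2   0.3  73.7] p2 [-107.4  -12.    71.9] p98 [-88.1  12.5  75.4]
tcp case mm [-1.117e+02 -1.000e-01  9.540e+01] F [-1.  -0.  -0.2] 16.1
```

```bash
for i in 1; do python3 -m crank '[{"dp":[-0.02,0,-0.07],"angular":[0,0,0]},{"dp":[0,0,0],"angular":[0,0,0]}]'; python3 -m crank '[{"dp":[0,0,-0.04],"angular":[0,0,0]},{"dp":[0,0,0],"angular":[0,0,0]}]';  python3 -m crank '[{"dp":[0,0,-0.03],"angular":[0,0,0]},{"dp":[0,0,0],"angular":[0,0,0]}]'; done | grep -E "tcp|force:"
```

```text
tcp_pos: [0.4588, 0.0293, 0.0934]
force: [-0.5, -0.5, 1.2]
gripper_force: 0.1
tcp_pos: [0.4587, 0.0293, 0.0925]
force: [-0.7, 0.5, 4.3]
gripper_force: 1.9
tcp_pos: [0.4587, 0.0293, 0.0919]
force: [-2.9, 0.4, 8.3]
gripper_force: 4.3
```

```bash
python3 -m crank '[{"dp":[0,0,-0.02],"angular":[0,0,0]},{"dp":[0,0,0],"angular":[0,0,0]},{"dp":[0,0,0],"angular":[0,0,0]}]'; python3 -m crank '[{"dp":[0,0,-0.005],"angular":[0,0,0]},{"dp":[0,0,0],"angular":[0,0,0]},{"dp":[0,0,0],"angular":[0,0,0]}]' | grep -E "tcp|force:"
```

```text
t: 17.05
tcp_pos: [0.4587, 0.0293, 0.0917]
tool_rot: [0.996, 0.092, 0.0, 0.0]
force: [-2.8, -1.2, 12.3]
finger_gap: 0.002
gripper_force: 5.5
tcp_pos: [0.4586, 0.0293, 0.0916]
force: [-2.6, 0.4, 12.3]
gripper_force: 5.9
```

12.3 N was felt on the rest. Now rising straight up, then checking.

```bash
python3 -m crank '[{"dp":[0,0,0],"angular":[0,0,0]},{"dp":[0,0,0.05],"angular":[0,0,0]},{"dp":[0,0,0.3],"angular":[0,0,0]},{"dp":[0,0,0.8],"angular":[0,0,0]},{"dp":[0,0,1],"angular":[0,0,0]},{"dp":[0,0,1],"angular":[0,0,0]},{"dp":[0,0,1],"angular":[0,0,0]},{"dp":[0,0,1],"angular":[0,0,0]},{"dp":[0,0,0],"angular":[0,0,0]},{"dp":[0,0,0],"angular":[0,0,0]}]'; python3 look.py w21
```

```text
t: 18.35
tcp_pos: [0.4589, 0.0294, 0.2458]
tool_rot: [0.996, 0.092, 0.001, 0.0]
force: [1.1, 0.2, 0.0]
finger_gap: 0.003
gripper_force: 0.0
red px [255.  27.] 426 case mm med [ 17.6  -0.  112.6] p2 [ 12.   -8.  108.4] p98 [ 24.7   8.6 114.5]
red px [255. 173.] 1016 case mm med [-108.5   -0.    74.8] p2 [-127.5  -11.8   71.4] p98 [-88.8  12.1  77.4]
tcp case mm [-112.    -0.   245.8] F [1.1 0.2 0. ] 18.35
```

View pics/w21.png

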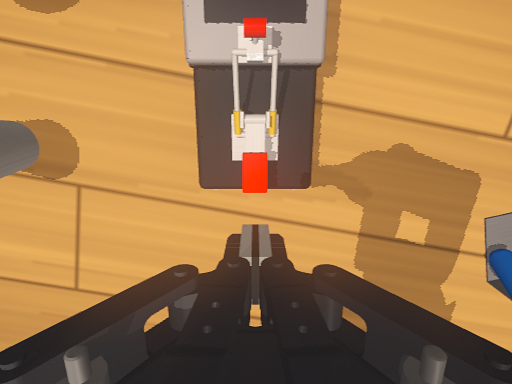

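```bash
python3 -c "
from station import order;print(order.sign_off())"
```

```text
the job is handed in; nothing more can be done
None
```

The latch is closed and the job is handed in at about 18 s: the bar is seated under the keeper hook, and the lever lies flat on its rest at about 0.1 rad after a final push of about 12 N, with no force reading over about 13 N; I confirmed the closed latch by camera but did not measure the lid's own tilt.

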